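# Set the finishing row out in reverse order

### The job

I am going to work from the other end of the bench, so move the two bottles and the two thread spools from the metal drip tray into the empty wooden rack in reverse order: whatever stands leftmost in the tray (as seen from the robot) goes into the rightmost cell of the rack, the next one into the next cell, and so on. Stand each upright on the floor of its own cell and let go; knock none of them over, and leave the tape ring, the tape measure and the wax block where they are.

Things in the scene. Friction and masses are not known exactly. Their poses are not given: they have to be found in the camera images.
- small_bottle: small dark bottle with red cap and red label, 38 mm across, 85 mm high; straight body from 0 to about 55 mm. Rigid and closed; the straight body is safe to grip, the shoulder and cap are not. Origin: centre of its underside, z up along its axis (within 1 mm).
- middle_bottle: medium dark brown bottle with black cap, 42 mm across, 98 mm high; straight body from 0 to about 62 mm. Rigid and closed; the straight body is safe to grip, the shoulder and cap are not. Origin: centre of its underside, z up along its axis (within 1 mm).
- wide_spool_foot (a point): the wide thread spool standing on end, wound with dark brown thread, pale wooden flanges, flanges 40 mm across, 55 mm high; gripped across, the fingers stop at the flanges' width at any height. This point is the centre of its underside, on its axis, z up. A loose thread end sticks out 40 mm from the axis to its own -y side and does not matter.
- tall_spool_foot (a point): the tall thread spool standing on end, wound with beige thread, pale flanges, flanges 36 mm across, 70 mm high; gripped across, the fingers stop at the flanges' width at any height. This point is the centre of its underside, on its axis, z up. A loose thread end sticks out 40 mm from the axis to its own -y side and does not matter.
- mat_small_bottle: fixed round cork mat, 58 mm across, 3 mm thick, under the small bottle at the start (rim visible): it marks that thing's first place. One of four alike, 74 mm apart, in a fixed aluminium tray 80 x 301 mm, rim 12 mm high. Origin: centre of its underside, 8 mm above the bench (so the feet start 11 mm above the bench); x across the tray, away from the robot, y along the row to the left.
- mat_middle_bottle: fixed round cork mat, 58 mm across, 3 mm thick, under the middle bottle at the start (rim visible): it marks that thing's first place. One of four alike, 74 mm apart, in a fixed aluminium tray 80 x 301 mm, rim 12 mm high. Origin: centre of its underside, 8 mm above the bench (so the feet start 11 mm above the bench); x across the tray, away from the robot, y along the row to the left.
- mat_wide_spool: fixed round cork mat, 58 mm across, 3 mm thick, under the wide spool at the start (rim visible): it marks that thing's first place. One of four alike, 74 mm apart, in a fixed aluminium tray 80 x 301 mm, rim 12 mm high. Origin: centre of its underside, 8 mm above the bench (so the feet start 11 mm above the bench); x across the tray, away from the robot, y along the row to the left.
- mat_tall_spool: fixed round cork mat, 58 mm across, 3 mm thick, under the tall spool at the start (rim visible): it marks that thing's first place. One of four alike, 74 mm apart, in a fixed aluminium tray 80 x 301 mm, rim 12 mm high. Origin: centre of its underside, 8 mm above the bench (so the feet start 11 mm above the bench); x across the tray, away from the robot, y along the row to the left.
- rack: fixed low wooden rack, 80 x 301 mm, four open cells in a row, each 70 (x) x 69 (y) mm inside. Origin: centre of its underside on the bench; x away from the robot, y along the row to the left. Cell centres: x = 0, y = +0.111 (leftmost), +0.037, -0.037, -0.111 m (rightmost); floors 8 mm, rails 18 mm, dividers 20 mm above the bench. It stands nearer or farther than the tray.
- tape_ring: bystander: roll of masking tape lying flat, 94 mm across, 25 mm high, loose. Origin: centre of its underside.
- tape_measure: bystander: yellow and black tape measure, 32 x 83 x 68 mm, loose. Origin: centre of its underside.
- wax_block: bystander: yellow block of beeswax, 36 x 58 x 20 mm, loose. Origin: centre of its underside.
There are look-alikes about, which are no part of the job. What is shaped like the part that bears wide_spool_foot but yellow is not meant.

How it is judged (in metres and radians):
At the end, for the whole second after the job is handed in: Each of the four stands in its own cell of the rack, in the reverse of the tray's left-to-right order: its foot within 18 mm of the cell's centre along and across the rack (anywhere inside the cell), on the cell floor within 4 mm, upright within 0.1 rad, released and at rest (x of small_bottle in the frame of rack between -0.018 and 0.018 m and z of small_bottle in the frame of rack between 0.004 and 0.012 m and angle between each of small_bottle, middle_bottle, wide_spool_foot, tall_spool_foot's own z axis and vertical below 0.1 rad and linear speed of each of small_bottle, middle_bottle below 0.02 m/s and x of middle_bottle in the frame of rack between -0.018 and 0.018 m and z of middle_bottle in the frame of rack between 0.004 and 0.012 m and x of wide_spool_foot in the frame of rack between -0.018 and 0.018 m and z of wide_spool_foot in the frame of rack between 0.004 and 0.012 m and x of tall_spool_foot in the frame of rack between -0.018 and 0.018 m and z of tall_spool_foot in the frame of rack between 0.004 and 0.012 m and ((y of mat_small_bottle in the frame of mat_middle_bottle above 0.03 m and y of mat_middle_bottle in the frame of mat_wide_spool above 0.03 m and y of mat_wide_spool in the frame of mat_tall_spool above 0.03 m and y of small_bottle in the frame of rack between -0.129 and -0.093 m and y of middle_bottle in the frame of rack between -0.055 and -0.019 m and y of wide_spool_foot in the frame of rack between 0.019 and 0.055 m and y of tall_spool_foot in the frame of rack between 0.093 and 0.129 m) or (y of mat_small_bottle in the frame of mat_middle_bottle above 0.03 m and y of mat_middle_bottle in the frame of mat_tall_spool above 0.03 m and y of mat_tall_spool in the frame of mat_wide_spool above 0.03 m and y of small_bottle in the frame of rack between -0.129 and -0.093 m and y of middle_bottle in the frame of rack between -0.055 and -0.019 m and y of tall_spool_foot in the frame of rack between 0.019 and 0.055 m and y of wide_spool_foot in the frame of rack between 0.093 and 0.129 m) or (y of mat_small_bottle in the frame of mat_wide_spool above 0.03 m and y of mat_wide_spool in the frame of mat_middle_bottle above 0.03 m and y of mat_middle_bottle in the frame of mat_tall_spool above 0.03 m and y of small_bottle in the frame of rack between -0.129 and -0.093 m and y of wide_spool_foot in the frame of rack between -0.055 and -0.019 m and y of middle_bottle in the frame of rack between 0.019 and 0.055 m and y of tall_spool_foot in the frame of rack between 0.093 and 0.129 m) or (y of mat_small_bottle in the frame of mat_wide_spool above 0.03 m and y of mat_wide_spool in the frame of mat_tall_spool above 0.03 m and y of mat_tall_spool in the frame of mat_middle_bottle above 0.03 m and y of small_bottle in the frame of rack between -0.129 and -0.093 m and y of wide_spool_foot in the frame of rack between -0.055 and -0.019 m and y of tall_spool_foot in the frame of rack between 0.019 and 0.055 m and y of middle_bottle in the frame of rack between 0.093 and 0.129 m) or (y of mat_small_bottle in the frame of mat_tall_spool above 0.03 m and y of mat_tall_spool in the frame of mat_middle_bottle above 0.03 m and y of mat_middle_bottle in the frame of mat_wide_spool above 0.03 m and y of small_bottle in the frame of rack between -0.129 and -0.093 m and y of tall_spool_foot in the frame of rack between -0.055 and -0.019 m and y of middle_bottle in the frame of rack between 0.019 and 0.055 m and y of wide_spool_foot in the frame of rack between 0.093 and 0.129 m) or (y of mat_small_bottle in the frame of mat_tall_spool above 0.03 m and y of mat_tall_spool in the frame of mat_wide_spool above 0.03 m and y of mat_wide_spool in the frame of mat_middle_bottle above 0.03 m and y of small_bottle in the frame of rack between -0.129 and -0.093 m and y of tall_spool_foot in the frame of rack between -0.055 and -0.019 m and y of wide_spool_foot in the frame of rack between 0.019 and 0.055 m and y of middle_bottle in the frame of rack between 0.093 and 0.129 m) or (y of mat_middle_bottle in the frame of mat_small_bottle above 0.03 m and y of mat_small_bottle in the frame of mat_wide_spool above 0.03 m and y of mat_wide_spool in the frame of mat_tall_spool above 0.03 m and y of middle_bottle in the frame of rack between -0.129 and -0.093 m and y of small_bottle in the frame of rack between -0.055 and -0.019 m and y of wide_spool_foot in the frame of rack between 0.019 and 0.055 m and y of tall_spool_foot in the frame of rack between 0.093 and 0.129 m) or (y of mat_middle_bottle in the frame of mat_small_bottle above 0.03 m and y of mat_small_bottle in the frame of mat_tall_spool above 0.03 m and y of mat_tall_spool in the frame of mat_wide_spool above 0.03 m and y of middle_bottle in the frame of rack between -0.129 and -0.093 m and y of small_bottle in the frame of rack between -0.055 and -0.019 m and y of tall_spool_foot in the frame of rack between 0.019 and 0.055 m and y of wide_spool_foot in the frame of rack between 0.093 and 0.129 m) or (y of mat_middle_bottle in the frame of mat_wide_spool above 0.03 m and y of mat_wide_spool in the frame of mat_small_bottle above 0.03 m and y of mat_small_bottle in the frame of mat_tall_spool above 0.03 m and y of middle_bottle in the frame of rack between -0.129 and -0.093 m and y of wide_spool_foot in the frame of rack between -0.055 and -0.019 m and y of small_bottle in the frame of rack between 0.019 and 0.055 m and y of tall_spool_foot in the frame of rack between 0.093 and 0.129 m) or (y of mat_middle_bottle in the frame of mat_wide_spool above 0.03 m and y of mat_wide_spool in the frame of mat_tall_spool above 0.03 m and y of mat_tall_spool in the frame of mat_small_bottle above 0.03 m and y of middle_bottle in the frame of rack between -0.129 and -0.093 m and y of wide_spool_foot in the frame of rack between -0.055 and -0.019 m and y of tall_spool_foot in the frame of rack between 0.019 and 0.055 m and y of small_bottle in the frame of rack between 0.093 and 0.129 m) or (y of mat_middle_bottle in the frame of mat_tall_spool above 0.03 m and y of mat_tall_spool in the frame of mat_small_bottle above 0.03 m and y of mat_small_bottle in the frame of mat_wide_spool above 0.03 m and y of middle_bottle in the frame of rack between -0.129 and -0.093 m and y of tall_spool_foot in the frame of rack between -0.055 and -0.019 m and y of small_bottle in the frame of rack between 0.019 and 0.055 m and y of wide_spool_foot in the frame of rack between 0.093 and 0.129 m) or (y of mat_middle_bottle in the frame of mat_tall_spool above 0.03 m and y of mat_tall_spool in the frame of mat_wide_spool above 0.03 m and y of mat_wide_spool in the frame of mat_small_bottle above 0.03 m and y of middle_bottle in the frame of rack between -0.129 and -0.093 m and y of tall_spool_foot in the frame of rack between -0.055 and -0.019 m and y of wide_spool_foot in the frame of rack between 0.019 and 0.055 m and y of small_bottle in the frame of rack between 0.093 and 0.129 m) or (y of mat_wide_spool in the frame of mat_small_bottle above 0.03 m and y of mat_small_bottle in the frame of mat_middle_bottle above 0.03 m and y of mat_middle_bottle in the frame of mat_tall_spool above 0.03 m and y of wide_spool_foot in the frame of rack between -0.129 and -0.093 m and y of small_bottle in the frame of rack between -0.055 and -0.019 m and y of middle_bottle in the frame of rack between 0.019 and 0.055 m and y of tall_spool_foot in the frame of rack between 0.093 and 0.129 m) or (y of mat_wide_spool in the frame of mat_small_bottle above 0.03 m and y of mat_small_bottle in the frame of mat_tall_spool above 0.03 m and y of mat_tall_spool in the frame of mat_middle_bottle above 0.03 m and y of wide_spool_foot in the frame of rack between -0.129 and -0.093 m and y of small_bottle in the frame of rack between -0.055 and -0.019 m and y of tall_spool_foot in the frame of rack between 0.019 and 0.055 m and y of middle_bottle in the frame of rack between 0.093 and 0.129 m) or (y of mat_wide_spool in the frame of mat_middle_bottle above 0.03 m and y of mat_middle_bottle in the frame of mat_small_bottle above 0.03 m and y of mat_small_bottle in the frame of mat_tall_spool above 0.03 m and y of wide_spool_foot in the frame of rack between -0.129 and -0.093 m and y of middle_bottle in the frame of rack between -0.055 and -0.019 m and y of small_bottle in the frame of rack between 0.019 and 0.055 m and y of tall_spool_foot in the frame of rack between 0.093 and 0.129 m) or (y of mat_wide_spool in the frame of mat_middle_bottle above 0.03 m and y of mat_middle_bottle in the frame of mat_tall_spool above 0.03 m and y of mat_tall_spool in the frame of mat_small_bottle above 0.03 m and y of wide_spool_foot in the frame of rack between -0.129 and -0.093 m and y of middle_bottle in the frame of rack between -0.055 and -0.019 m and y of tall_spool_foot in the frame of rack between 0.019 and 0.055 m and y of small_bottle in the frame of rack between 0.093 and 0.129 m) or (y of mat_wide_spool in the frame of mat_tall_spool above 0.03 m and y of mat_tall_spool in the frame of mat_small_bottle above 0.03 m and y of mat_small_bottle in the frame of mat_middle_bottle above 0.03 m and y of wide_spool_foot in the frame of rack between -0.129 and -0.093 m and y of tall_spool_foot in the frame of rack between -0.055 and -0.019 m and y of small_bottle in the frame of rack between 0.019 and 0.055 m and y of middle_bottle in the frame of rack between 0.093 and 0.129 m) or (y of mat_wide_spool in the frame of mat_tall_spool above 0.03 m and y of mat_tall_spool in the frame of mat_middle_bottle above 0.03 m and y of mat_middle_bottle in the frame of mat_small_bottle above 0.03 m and y of wide_spool_foot in the frame of rack between -0.129 and -0.093 m and y of tall_spool_foot in the frame of rack between -0.055 and -0.019 m and y of middle_bottle in the frame of rack between 0.019 and 0.055 m and y of small_bottle in the frame of rack between 0.093 and 0.129 m) or (y of mat_tall_spool in the frame of mat_small_bottle above 0.03 m and y of mat_small_bottle in the frame of mat_middle_bottle above 0.03 m and y of mat_middle_bottle in the frame of mat_wide_spool above 0.03 m and y of tall_spool_foot in the frame of rack between -0.129 and -0.093 m and y of small_bottle in the frame of rack between -0.055 and -0.019 m and y of middle_bottle in the frame of rack between 0.019 and 0.055 m and y of wide_spool_foot in the frame of rack between 0.093 and 0.129 m) or (y of mat_tall_spool in the frame of mat_small_bottle above 0.03 m and y of mat_small_bottle in the frame of mat_wide_spool above 0.03 m and y of mat_wide_spool in the frame of mat_middle_bottle above 0.03 m and y of tall_spool_foot in the frame of rack between -0.129 and -0.093 m and y of small_bottle in the frame of rack between -0.055 and -0.019 m and y of wide_spool_foot in the frame of rack between 0.019 and 0.055 m and y of middle_bottle in the frame of rack between 0.093 and 0.129 m) or (y of mat_tall_spool in the frame of mat_middle_bottle above 0.03 m and y of mat_middle_bottle in the frame of mat_small_bottle above 0.03 m and y of mat_small_bottle in the frame of mat_wide_spool above 0.03 m and y of tall_spool_foot in the frame of rack between -0.129 and -0.093 m and y of middle_bottle in the frame of rack between -0.055 and -0.019 m and y of small_bottle in the frame of rack between 0.019 and 0.055 m and y of wide_spool_foot in the frame of rack between 0.093 and 0.129 m) or (y of mat_tall_spool in the frame of mat_middle_bottle above 0.03 m and y of mat_middle_bottle in the frame of mat_wide_spool above 0.03 m and y of mat_wide_spool in the frame of mat_small_bottle above 0.03 m and y of tall_spool_foot in the frame of rack between -0.129 and -0.093 m and y of middle_bottle in the frame of rack between -0.055 and -0.019 m and y of wide_spool_foot in the frame of rack between 0.019 and 0.055 m and y of small_bottle in the frame of rack between 0.093 and 0.129 m) or (y of mat_tall_spool in the frame of mat_wide_spool above 0.03 m and y of mat_wide_spool in the frame of mat_small_bottle above 0.03 m and y of mat_small_bottle in the frame of mat_middle_bottle above 0.03 m and y of tall_spool_foot in the frame of rack between -0.129 and -0.093 m and y of wide_spool_foot in the frame of rack between -0.055 and -0.019 m and y of small_bottle in the frame of rack between 0.019 and 0.055 m and y of middle_bottle in the frame of rack between 0.093 and 0.129 m) or (y of mat_tall_spool in the frame of mat_wide_spool above 0.03 m and y of mat_wide_spool in the frame of mat_middle_bottle above 0.03 m and y of mat_middle_bottle in the frame of mat_small_bottle above 0.03 m and y of tall_spool_foot in the frame of rack between -0.129 and -0.093 m and y of wide_spool_foot in the frame of rack between -0.055 and -0.019 m and y of middle_bottle in the frame of rack between 0.019 and 0.055 m and y of small_bottle in the frame of rack between 0.093 and 0.129 m))); the robot touches nothing.
It fails at once if a bottle or spool is knocked over (tilted more than 0.6 rad) (angle between any of small_bottle, middle_bottle, wide_spool_foot, tall_spool_foot's own z axis and vertical above 0.6 rad).
It fails at once if the tape ring, the tape measure or the wax block is moved more than 30 mm (distance of any of tape_ring, tape_measure, wax_block from where it was at the start of the episode above 0.03 m).
It also fails if it takes over 136 s, if anything falls off the work surface, if the arm or the gripper's body presses on something with over 40 N, if the wrist force passes 120 N, or if a joint passes its speed limit or range.

### The arm

A 6-joint arm with a two-finger parallel gripper is mounted at the origin on a cart in front of the work surface, level with it; the furniture and walls round the work are solid. World frame = base frame: x ahead of the robot, y to its left, z up, the work surface at z = 0. Lengths are in mm, angles in rad, forces in N, time in s.
With the tool pointing down it reaches from about 350 to 975 mm from the base axis. Payload 7.1 kg.
Tool frame: the origin (TCP) lies at the very end of the fingers, on their centre line; the grasp point (between the pads) lies 19 mm behind it (ctrl.grip_point_offset is the distance from the TCP to the grasp point, in mm); z points along the fingers, y is the direction in which the jaws open and shut (so a half turn about z gives the same grasp; the last joint's range is limited). The gripper opens to 88 mm and grips with 3 to 60 N. Pads are 20 mm wide; open, the fingers measure 115 mm over their backs; the gripper's body (75 mm by 178 mm) begins 61 mm behind the grasp point.
Start: joints at [-1.202, 0.423, 1.63, -0, 1.089, -0.019], TCP at [236.361, -578.566, 222.675] pointing down, gripper open.
Joint ranges: [-3, 3], [-0.9, 2.11], [0.09, 2.58], [-1.31, 4.45], [0.11, 2.69], [-2.54, 2.54]. Speed limits (rad/s): [2.39, 2.39, 3.01, 3.14, 3.14, 3.14].

### API

Orientations are given as a rotation vector (axis times angle).
In Python, from workcell import ctrl gives the robot as it stands.
- The arm moves only by the tool move_arm, never from a script. Its argument "increments" is one flat list of numbers, 5 for each row, row after row: the closure in counts, from 0 (fully open) to 255 (shut), then the shift along the tool's x, y, z in mm, then the turn about the tool's z in degrees. In form: [grip, dx, dy, dz, yaw, grip, dx, dy, dz, yaw, ...]. A call has 1 to 12 rows; each row is the pose to reach, as a shift and turn from the pose measured when the call began, along the tool's axes at that moment; what a row does not reach only later rows make up. A row lasts 1/8 s, in which the tool goes at most 62.5 mm and 10.7 degrees, less where a joint would pass 70% of its speed; a pose out of reach is approached as far as the arm can. A call with a gripper value outside its range is refused whole. The fingers move at their own pace and stop on an object; the grip force is fixed at half the most. Time passes only in rows, so rows that repeat a pose let the fingers close. It gives the time, the measured TCP pose, the force and the opening at its end, in the units of the state.
- ctrl.get_obs(): the state, without advancing time (a new reading comes with each control period).
- ctrl.get_image(name): name is "scene" or "top" or "wrist"; returns a dict with "frame" (420x560x3 uint8, red, green, blue), "vertical_fov" (degrees; the focal length in pixels is half the picture's height over the tangent of half this angle, whatever the lens; pixels are square), "cx", "cy" (the principal point, pixels), "pose" (4x4, takes a point from camera to world coordinates); the wrist camera has in their place "mount" (4x4, takes a point from camera to tool coordinates, whose origin is the TCP and whose axes are the flange's). Camera axes: x right, y down, z forward; pixel columns grow to the right and rows downward; lengths in mm; the calibration is good to about 2 mm. A picture is of the moment at which its call begins: read the wrist's pose just before it. There is no depth.
- ctrl.close_job(): hands the job in, once; it reports no verdict.
The state is a dict: "t": time; "qpos": joint angles; "qvel": joint speeds; "joint_torque": joint torques, N m; "ee_pos": TCP position; "orientation": TCP orientation; "ft_force": force on the tool from outside, world axes, zero at the start; "moment": the same for the moment, N m; "width": finger opening in mm.
Only numpy, scipy, OpenCV 4.12 (cv2) and the standard library are available. Lean on these libraries where they do the work, as an engineer would, in place of code of your own. Each camera call takes 0.05 s, during which the arm holds its last target.

## Working session

There is one attempt and no reset: what is moved stays moved. The work goes in short steps, Python scripts to look and compute and a tool call to move; the robot and the scene stay as the last step left them, time stands still between calls to the robot, and variables do not carry over. Pictures are saved under pics/ and viewed, and the job is handed in when it is done.

Besides the shell and the picture viewer there is one more tool, called after "Emit:" as name(argument=value, ...) on one line, values as JSON. move_arm: Moves the arm, as the interface text tells. Its arguments: {"type":"object","properties":{"increments":{"type":"array","items":{"type":"number"}}},"required":["increments"]}

```bash
ls; mkdir -p pics
cat > h.py <<'E'
import numpy as np, cv2
from workcell import ctrl
from scipy.spatial.transform import Rotation as R
def K(im):
    h=im["frame"].shape[0]; f=h/2/np.tan(np.radians(im["vertical_fov"])/2); return f,im["cx"],im["cy"]
def pose(im,obs=None):
    if "pose" in im: return np.array(im["pose"])
    T=np.eye(4); T[:3,:3]=R.from_rotvec(obs["orientation"]).as_matrix(); T[:3,3]=obs["ee_pos"]
    return T@np.array(im["mount"])
def ray(im,u,v,P):
    f,cx,cy=K(im); d=P[:3,:3]@np.array([(u-cx)/f,(v-cy)/f,1]); return P[:3,3],d/np.linalg.norm(d)
def onz(im,u,v,z,P):
    o,d=ray(im,u,v,P); return o+d*(z-o[2])/d[2]
def proj(im,X,P):
    f,cx,cy=K(im); p=np.linalg.inv(P)@np.append(X,1); return f*p[0]/p[2]+cx,f*p[1]/p[2]+cy
def tri(rs):
    A=np.zeros((3,3));b=np.zeros(3)
    for o,d in rs:
        M=np.eye(3)-np.outer(d,d);A+=M;b+=M@o
    x=np.linalg.solve(A,b); return x,[np.linalg.norm((np.eye(3)-np.outer(d,d))@(x-o)) for o,d in rs]
def shot(n,name):
    o=ctrl.get_obs(); im=ctrl.get_image(n); cv2.imwrite(f"pics/{name}.png",im["frame"][:,:,::-1]); return im,pose(im,o),o
E
python3 - <<'E'
from h import *
for n in ["scene","top","wrist"]:
    im,P,o=shot(n,n+"0"); print(n,im["vertical_fov"],im["cx"],im["cy"],P.round(3).tolist())
    np.save
print(o)
E
```

```text
pics
scene 48.5277900564047 286.7319192506426 215.35019344440292 [[-0.843, -0.34, 0.417, 71.485], [-0.538, 0.522, -0.662, 831.009], [0.007, -0.782, -0.623, 795.602], [0.0, 0.0, 0.0, 1.0]]
top 45.276533520864305 280.20216507388216 201.49588792626707 [[-0.016, -0.987, 0.157, 411.657], [-0.999, 0.021, 0.029, -10.329], [-0.032, -0.157, -0.987, 1221.923], [0.0, 0.0, 0.0, 1.0]]
wrist 70.70292744366506 276.42050531121527 208.26745414039004 [[0.378, -0.893, -0.245, 302.689], [-0.926, -0.365, -0.099, -550.706], [-0.001, 0.264, -0.965, 383.806], [0.0, 0.0, 0.0, 1.0]]
{'t': 0.1, 'qpos': array([-1.20199909e+00,  4.23791816e-01,  1.63058765e+00,  3.57531231e-06,
        1.08858538e+00, -1.90080644e-02]), 'qvel': array([-1.49924680e-03,  9.56559123e-05, -3.10225356e-03, -3.41104290e-04,
        1.63980414e-05, -6.77705687e-04]), 'joint_torque': array([ 1.81183377e-04, -5.45615029e+01, -2.74325699e+01,  6.45494903e-02,
        1.87718763e-02, -2.91656261e-05]), 'ee_pos': array([ 236.19229862, -578.12402102,  221.97250542]), 'orientation': array([-3.08139229e+00, -6.05090030e-01,  3.69998075e-04]), 'ft_force': array([-0.64472405,  0.61009401,  0.22074246]), 'moment': array([-0.01244725,  0.02759857, -0.08602583]), 'width': 87.65385550780489}
```

View pics/top0.png

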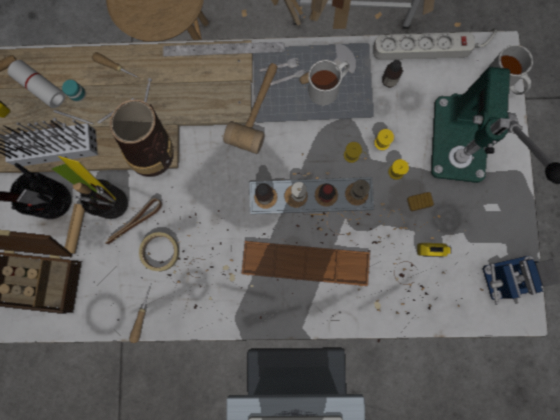

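View pics/scene0.png

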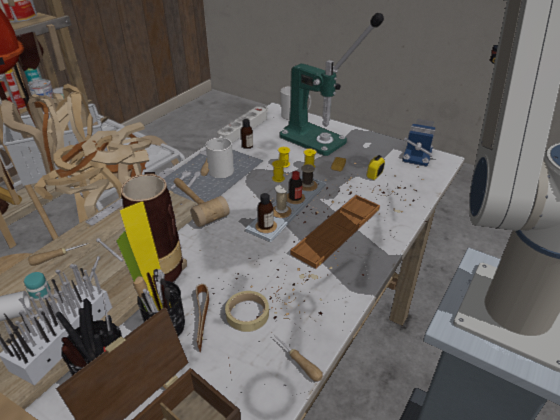

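View pics/wrist0.png

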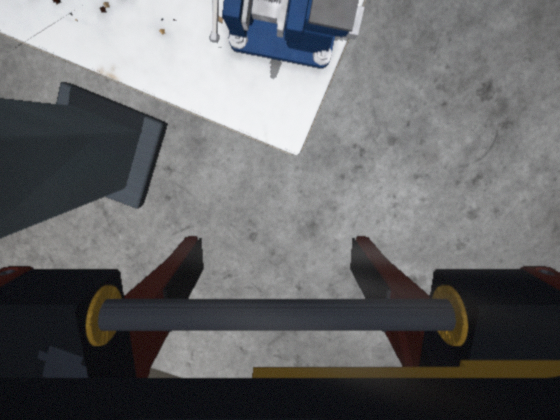

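Top view: the tray sits at rows 180–212 and cols 248–372. From the left it holds a black-capped bottle (265,192), a beige spool (297,190), a red-capped bottle (327,191) and a brown spool (357,191). The rack is at (306,262), nearer the robot. Possible look-alikes are the yellow spools at (384,138), (400,168) and (353,150), and a dark bottle at (393,74). I'll check them in a close crop.

Run:
```python
from h import *
a=cv2.imread("pics/top0.png")[120:300,230:450]; b=cv2.imread("pics/scene0.png")[130:280,230:400]
cv2.imwrite("pics/c1.png",cv2.resize(a,None,fx=3.6,fy=3.3,interpolation=cv2.INTER_CUBIC)); cv2.imwrite("pics/c2.png",cv2.resize(b,None,fx=4,fy=4,interpolation=cv2.INTER_CUBIC))
```

```text
(no output)
```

View pics/c1.png

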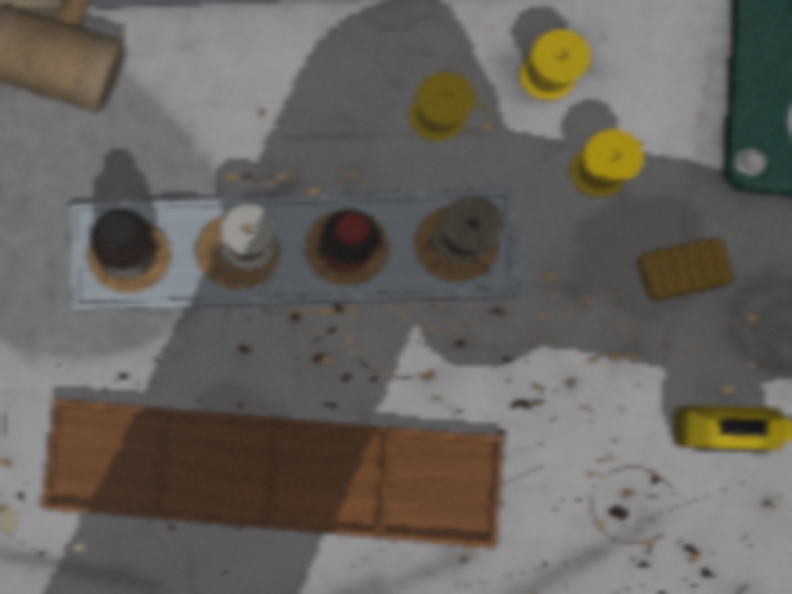

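View pics/c2.png

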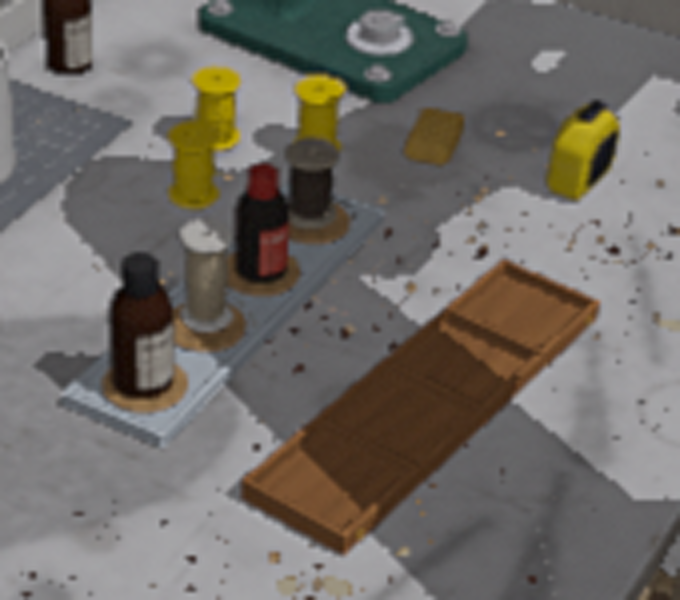

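The crop confirms the tray order from the left: middle bottle, tall beige spool, small red-capped bottle, wide brown spool. In the rack that means wide +0.111, small +0.037, tall −0.037 and middle −0.111. The yellow spools are the look-alikes. Next I measure coarsely.

Run:
```python
from h import *
im,P,o=shot("top","top1"); S,Q,_=shot("scene","scene1")
def uv(x,y): return 230+x/3.6,120+y/3.3
def uvs(x,y): return 230+x/4,130+y/4
print("tray",[onz(im,*uv(*c),12,P).round() for c in [(68,200),(507,193),(515,295),(73,308)]])
print("rack",[onz(im,*uv(*c),18,P).round() for c in [(53,400),(503,432),(496,545),(42,508)]])
for n,a,b in [("mid cap",(122,228),(140,260)),("tall top",(245,222),(204,232)),("small cap",(352,223),(263,172)),("wide top",(473,216),(313,152))]:
    print(n,*[q if isinstance(q,list) else q.round(1) for q in tri([ray(im,*uv(*a),P),ray(S,*uvs(*b),Q)])])
for n,c in [("mat mid",(129,253)),("tall",(237,250)),("small",(347,245)),("wide",(457,243))]: print(n,onz(im,*uv(*c),11,P).round(1))
for n,c,h in [("ring",(158,251),25)]: print(n,onz(im,*c,h,P).round())
print("wax",onz(im,*uv(686,268),20,P).round(),"tm",onz(im,*uv(735,428),60,P).round())
print("mallet", onz(im,245,137,40,P).round())
print(P[:3,3], "tool axes", R.from_rotvec(o["orientation"]).as_matrix().round(2).tolist())
w=ctrl.get_image("wrist"); print(np.array(w["mount"]).round(3).tolist())
print(ctrl.get_obs()["t"], ctrl.grip_point_offset)
```

```text
tray [array([658., 102.,  12.]), array([ 657., -196.,   12.]), array([ 580., -198.,   12.]), array([577.,  99.,  12.])]
rack [array([509., 112.,  18.]), array([ 480., -185.,   18.]), array([ 400., -177.,   18.]), array([431., 120.,  18.])]
mid cap [620.1  60.2 106.8] [np.float64(1.7982394268403405), np.float64(1.798239426840265)]
tall top [625.6 -18.   80.4] [np.float64(0.28625330923454545), np.float64(0.2862533092346719)]
small cap [621.3 -85.5  92.3] [np.float64(0.1797473298622456), np.float64(0.1797473298623038)]
wide top [ 629.1 -166.2   62.5] [np.float64(1.2637272448389678), np.float64(1.2637272448388706)]
mat mid [617.3  60.7  11. ]
tall [618.  -12.5  11. ]
small [620.1 -86.9  11. ]
wide [ 620. -161.   11.]
ring [489. 319.  25.]
wax [ 597. -311.   20.] tm [ 478. -325.   60.]
mallet [761. 108.  40.]
[ 411.6569011   -10.32908154 1221.92286955] tool axes [[0.93, 0.38, -0.0], [0.38, -0.93, 0.0], [0.0, -0.0, -1.0]]
[[0.0, -0.965, -0.264, 71.932], [1.0, 0.0, 0.0, -0.458], [-0.0, -0.264, 0.965, -161.832], [0.0, 0.0, 0.0, 1.0]]
0.3 18.700000000000003
```

Emit:
move_arm(increments=[0,30,-20,-20,-4,0,75,-48,-60,-11,0,120,-76,-78,-18,0,165,-105,-78,-25,0,210,-133,-78,-32,0,255,-161,-78,-39,0,300,-190,-78,-46,0,345,-218,-78,-53,0,390,-246,-78,-60,0,425,-270,-78,-65,0,443,-281,-78,-67.8,0,443,-281,-78,-67.8])

```text
t: 1.8
ee_pos: [540.4, -150.3, 300.4]
orientation: [-2.219, -2.223, 0.0]
ft_force: [0.5, -0.1, 0.3]
width: 87.8
```

Run:
```python
from h import *
im,P,o=shot("wrist","w1"); np.save("w1P.npy",P); print(o["t"],o["ee_pos"],R.from_rotvec(o["orientation"]).as_matrix().round(3).tolist(),o["ft_force"],o["qpos"].round(2))
```

```text
1.8 [ 540.42920411 -150.33170446  300.39244976] [[-0.002, 1.0, -0.001], [1.0, 0.002, 0.0], [0.0, -0.001, -1.0]] [ 0.52017818 -0.07094027  0.32362721] [-0.29  0.25  1.7   0.    1.2  -0.29]
```

View pics/w1.png

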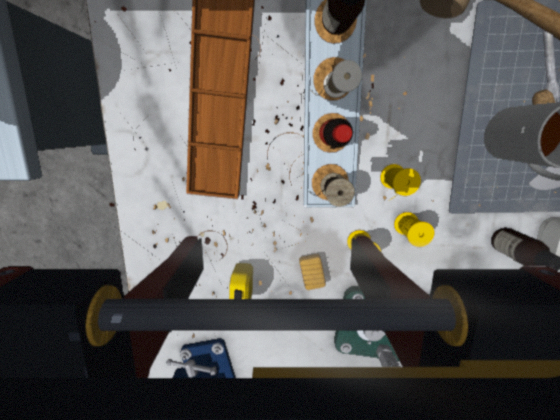

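The wrist view shows the rack at cols 188–255 with its left end cut off. The tray is at cols 305–365, with mats at (335,17), (335,78), (333,133) and (332,186). I'll shift left for a second view.

Emit:
move_arm(increments=[0,30,0,0,0,0,75,0,0,0,0,100,0,0,0,0,100,0,0,0,0,100,0,0,0])

```text
t: 2.48
ee_pos: [539.6, -52.7, 300.5]
orientation: [-2.223, -2.219, 0.001]
ft_force: [-0.5, 0.8, -0.5]
width: 87.8
```

Run:
```python
from h import *
im,P,o=shot("wrist","w2"); np.save("w2P.npy",P); print(o["t"],o["ee_pos"])
f=cv2.imread("pics/w2.png")[0:260,150:400]; cv2.imwrite("pics/w2c.png",cv2.resize(f,None,fx=2.3,fy=2.3,interpolation=cv2.INTER_CUBIC))
f=cv2.imread("pics/w1.png")[0:220,170:420]; cv2.imwrite("pics/w1c.png",cv2.resize(f,None,fx=2.5,fy=2.5,interpolation=cv2.INTER_CUBIC))
```

```text
2.475 [539.6390466  -52.66674423 300.45861588]
```

View pics/w2c.png

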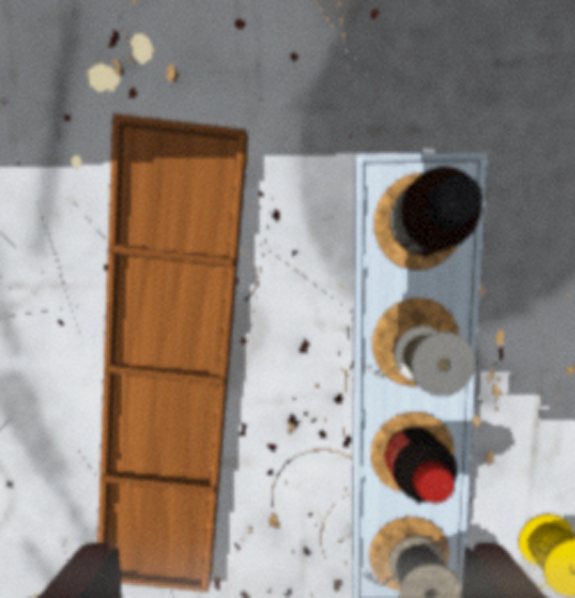

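View pics/w1c.png

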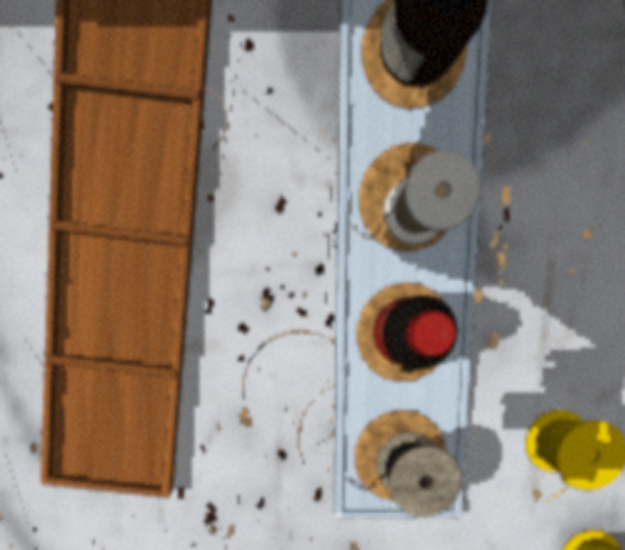

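Run:
```python
from h import *
im=ctrl.get_image("wrist"); P1=np.load("w1P.npy");P2=np.load("w2P.npy")
a=lambda x,y:(170+x/2.5,y/2.5); b=lambda x,y:(150+x/2.3,y/2.3)
top=ctrl.get_image("top"); PT=np.array(top["pose"]); t=lambda x,y:(230+x/3.6,120+y/3.3)
def T(n,p1,p2,p3=None):
    r=[]
    if p1:r.append(ray(im,*a(*p1),P1))
    if p2:r.append(ray(im,*b(*p2),P2))
    if p3:r.append(ray(top,*t(*p3),PT))
    x,e=tri(r);print(n,x.round(1),np.round(e,1))
T("tall top",(443,189),(444,364)); T("tall+top",(443,189),(444,364),(245,222))
T("small cap",(431,333),(434,480)); T("small+",(431,333),(434,480),(352,223))
T("wide top",(425,480),(430,582)); T("wide+",(425,480),(430,582),(473,216))
T("mid cap +top",None,(443,208),(122,228))
for n,p,q in [("tall",(411,196),(416,343)),("small",(408,331),(413,457)),("wide",(403,459),(409,560))]:
    T("mat "+n,p,q); print("  on11",onz(im,*a(*p),11,P1).round(1),onz(im,*b(*q),11,P2).round(1))
print("mat mid",onz(im,*b(417,220),11,P2).round(1))
T("rack div2/3 left",(57,227),(108,368));T("div2/3 right",(187,240),(225,379));T("div3/4 R",(180,368),(214,486));T("div3/4 L",(50,360),(104,479)); T("div12L",(62,78),(113,247));T("div12R",(198,97),(236,262))
c=[onz(im,*b(*q),18,P2) for q in [(113,115),(247,130)]]+[onz(im,*a(*q),18,P1) for q in [(170,494),(41,483)]]
print(np.round(c,1).tolist())
# floor height: bottom corner of interior wood seen two views
```

```text
tall top [624.  -18.6  81.7] [0.1 0.1]
tall+top [624.8 -18.3  80.4] [0.7 0.5 1.1]
small cap [621.9 -84.9  83.1] [0. 0.]
small+ [622.8 -85.5  80.9] [0.7 0.4 1. ]
wide top [ 633.4 -169.6   35.9] [0.1 0.1]
wide+ [ 634.  -169.4   36.2] [0.5 0.8 1.2]
mid cap +top [622.8  62.3  72.4] [2.1 2.1]
mat tall [620.5 -11.9  15.1] [0.4 0.4]
  on11 [621.6 -11.2  11. ] [620.8 -12.2  11. ]
mat small [620.2 -84.8  26.5] [0.7 0.7]
  on11 [623.8 -85.1  11. ] [622.4 -88.5  11. ]
mat wide [ 622.1 -159.9   20.5] [0.8 0.8]
  on11 [ 624.7 -161.7   11. ] [ 623.  -163.7   11. ]
mat mid [617.9  63.1  11. ]
rack div2/3 left [419.9 -28.   11.3] [0.8 0.8]
div2/3 right [495.4 -35.   13.6] [0.6 0.6]
div3/4 R [ 488.4 -106.1   20.4] [1.1 1.1]
div3/4 L [ 412.8 -101.8   17.9] [0.1 0.1]
div12L [428.6  47.4  12.6] [0.6 0.6]
div12R [503.7  38.3  12.5] [1.1 1.1]
[[434.6, 120.9, 18.0], [513.5, 112.7, 18.0], [480.9, -182.5, 18.0], [401.9, -175.7, 18.0]]
```

Run:
```python
from h import *
im=ctrl.get_image("wrist"); P1=np.load("w1P.npy");P2=np.load("w2P.npy")
a=lambda x,y:(170+x/2.5,y/2.5); b=lambda x,y:(150+x/2.3,y/2.3)
for n,z,p,q in [("tall",81,(443,189),(444,364)),("small",96,(431,333),(434,480)),("wide",66,(425,480),None),("mid",109,None,(443,208))]:
    print(n,p and onz(im,*a(*p),z,P1).round(1),q and onz(im,*b(*q),z,P2).round(1))
# feet: lower-flange centres
print("tall foot flange z~13", onz(im,*a(416,208),13,P1).round(1), onz(im,*b(421,352),13,P2).round(1))
print("wide low flange", onz(im,*a(408,462),13,P1).round(1))
f=cv2.imread("pics/w1.png")[0:220,290:380]; cv2.imwrite("pics/w1d.png",cv2.resize(f[:110],None,fx=6,fy=5.4,interpolation=cv2.INTER_CUBIC)); cv2.imwrite("pics/w1e.png",cv2.resize(f[105:215],None,fx=6,fy=5.4,interpolation=cv2.INTER_CUBIC))
```

```text
tall [624.  -18.5  81. ] [624.3 -18.7  81. ]
small [619.1 -84.6  96. ] [619.1 -81.3  96. ]
wide [ 627.  -163.1   66. ] None
mid None [613.3  59.1 109. ]
tall foot flange z~13 [624.4 -17.8  13. ] [624.  -17.8  13. ]
wide low flange [ 627.5 -163.2   13. ]
```

View pics/w1d.png

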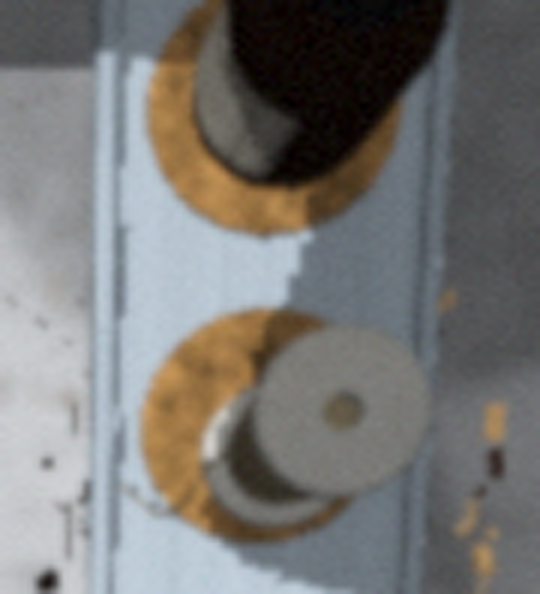

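View pics/w1e.png

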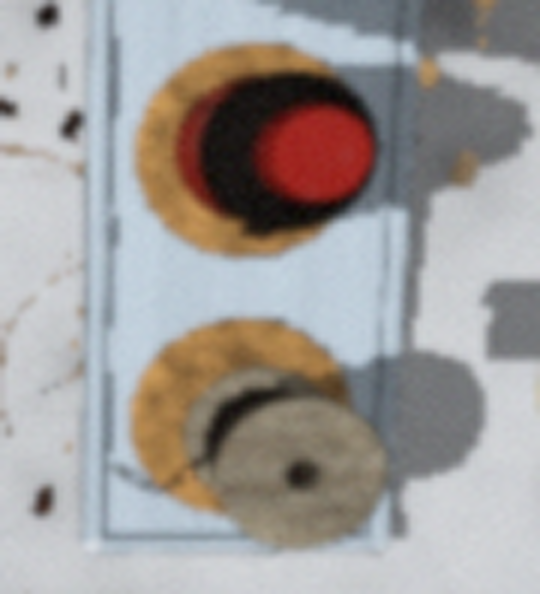

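Run:
```python
from h import *
im=ctrl.get_image("wrist"); P1=np.load("w1P.npy");P2=np.load("w2P.npy")
f=cv2.cvtColor(cv2.imread("pics/w1.png"),cv2.COLOR_BGR2HSV)
m=cv2.inRange(f,(24,150,60),(34,255,255)); n,l,s,c=cv2.connectedComponentsWithStats(m)
for i in range(1,n):
    if s[i,4]>200: print(s[i],c[i].round(), onz(im,*c[i],27,P1).round())
```

```text
[381 164  40  32 914] [401. 179.] [ 724. -152.   27.]
[394 212  40  35 898] [414. 229.] [ 754. -229.   27.]
[230 272  22  28 478] [240. 285.] [ 481. -327.   27.]
```

Emit:
move_arm(increments=[75,-30,25,30,0,75,-75,60,75,0,75,-111,88,120,0,75,-111,88,150,0,75,-111,88,150,0,75,-111,88,150,0])

```text
t: 3.48
ee_pos: [627.9, -163.1, 151.5]
orientation: [2.223, 2.22, -0.0]
ft_force: [0.3, -0.4, 0.4]
width: 61.9
```

Run:
```python
from h import *
im,P,o=shot("wrist","w3"); print(o["t"],o["ee_pos"],o["width"])
print("expected wide top px",proj(im,[627.5,-163.5,66],P),"rim px")
```

```text
3.475 [ 627.89174607 -163.12241339  151.49935829] 61.892018296972246
expected wide top px (np.float64(276.26335909252015), np.float64(213.89374312584212)) rim px
```

View pics/w3.png

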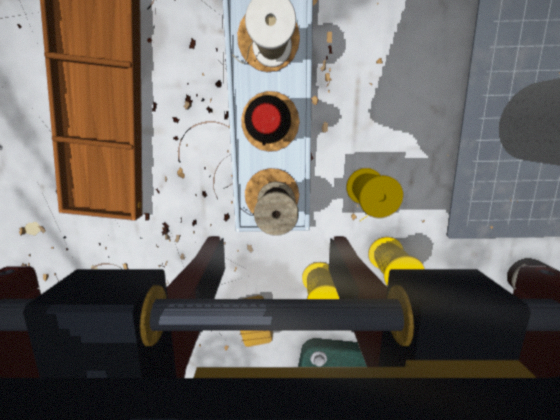

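The wide spool's top is at (276,214), exactly where I predicted. I descend and grip.

Emit:
move_arm(increments=[75,0,0,40,0,75,0,0,80,0,75,0,0,105,0,75,0,0,122,0,75,0,0,122,0,160,0,0,122,0,255,0,0,122,0,255,0,0,122,0,255,0,0,122,0,255,0,0,122,0])

```text
t: 4.78
ee_pos: [629.0, -163.3, 31.3]
orientation: [2.221, 2.218, 0.002]
ft_force: [-0.8, 0.3, 6.1]
width: 38.8
```

Emit:
move_arm(increments=[255,0,0,-5,0,255,0,0,-15,0,255,0,0,-30,0,255,0,0,-55,0,255,0,0,-80,0,255,0,0,-95,0,255,0,0,-100,0,255,0,0,-100,0])

```text
t: 5.78
ee_pos: [628.7, -163.1, 131.2]
orientation: [2.221, 2.218, 0.002]
ft_force: [-0.2, 0.9, -1.9]
width: 38.5
```

Run:
```python
from h import *
im,P,o=shot("wrist","w4"); print(o["t"],o["ee_pos"],o["width"],o["ft_force"])
shot("scene","s4"); f=cv2.imread("pics/s4.png")[80:280,200:420]; cv2.imwrite("pics/s4c.png",cv2.resize(f,None,fx=3,fy=3))
```

```text
5.775 [ 628.65061492 -163.14687479  131.24521292] 38.4786535435922 [-0.18128049  0.85286847 -1.94132661]
```

View pics/w4.png

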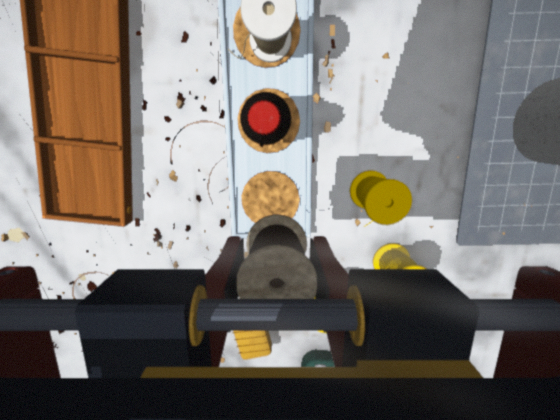

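View pics/s4c.png

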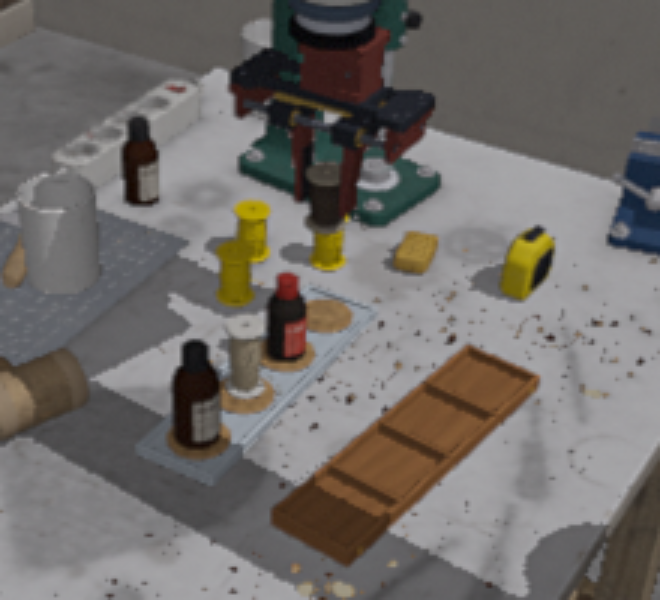

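Run:
```python
from h import *
im=ctrl.get_image("wrist");o=ctrl.get_obs();P=pose(im,o)
print(onz(im,277,283,166,P)-o["ee_pos"], "mat",onz(im,271,196,11,P))
print("small",onz(im,264,117,96,P),"tall",onz(im,268,8,81,P))
```

```text
[-0.03764127  1.16605183 35.72893734] mat [ 622.76828158 -155.21553759   11.        ]
small [620.14997493 -84.35185724  96.        ] tall [622.84477179 -18.89685873  81.        ]
```

Emit:
move_arm(increments=[255,0,0,-20,0,255,10,-10,-40,0,255,35,-35,-40,0,255,70,-60,-40,0,255,110,-85,-40,0,255,150,-110,-40,0,255,190,-132,-40,0,255,220,-148,-40,0,255,236,-156,-40,0,255,242,-158.5,-40,0,255,242,-158.5,-40,0,255,242,-158.5,-40,0])

```text
t: 7.42
ee_pos: [470.5, 78.5, 170.0]
orientation: [2.223, 2.218, 0.001]
ft_force: [0.8, 0.9, -0.3]
width: 38.3
```

Run:
```python
from h import *
im,P,o=shot("wrist","w5"); print(o["t"],o["ee_pos"],o["width"],o["ft_force"])
for y in (.111,.037,-.037,-.111): 
    c=np.array([457.7+107*y,-31.3+994*y,8]); print(c.round(1),np.round(proj(im,c,P)))
```

```text
7.425 [470.46510249  78.53175867 170.01343924] 38.27866859502212 [ 0.80491736  0.90811161 -0.31688066]
[469.6  79.    8. ] [276. 194.]
[461.7   5.5   8. ] [269. 254.]
[453.7 -68.1   8. ] [263. 309.]
[ 445.8 -141.6    8. ] [258. 358.]
```

View pics/w5.png

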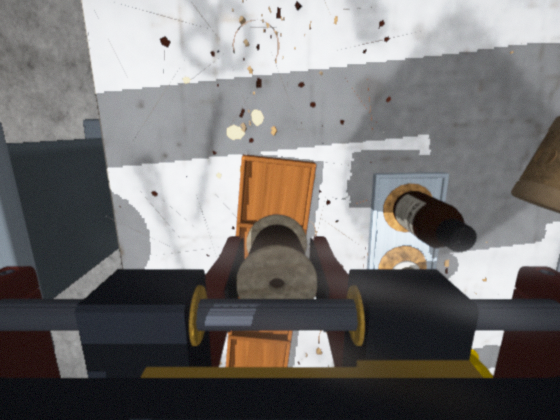

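The spool is centred in the gripper above the leftmost cell, whose end rail is at row 157. I lower it, release and retreat.

Emit:
move_arm(increments=[255,0,0,25,0,255,0,0,65,0,255,0,0,100,0,255,0,0,122,0,255,0,0,133,0,255,0,0,138,0,255,0,0,141,0,255,0,0,142,0,255,0,0,142,0])

```text
t: 8.6
ee_pos: [470.9, 78.5, 28.4]
orientation: [2.222, 2.218, 0.002]
ft_force: [-1.2, -0.0, 0.5]
width: 38.6
```

Emit:
move_arm(increments=[255,0,0,1,0,255,0,0,1.5,0,255,0,0,1.5,0])

```text
t: 8.98
ee_pos: [471.0, 78.6, 28.2]
orientation: [2.222, 2.218, 0.002]
ft_force: [-3.6, -0.5, 15.6]
width: 38.6
```

Contact is confirmed: 15 N with z barely dropping. I open gently and go up.

Emit:
move_arm(increments=[120,0,0,0,0,75,0,0,0,0,75,0,0,0,0,75,0,0,0,0,75,0,0,-20,0,75,0,0,-60,0,75,0,0,-110,0,75,0,0,-140,0,75,0,0,-150,0,75,0,0,-150,0])

```text
t: 10.22
ee_pos: [470.6, 78.6, 178.0]
orientation: [2.222, 2.218, 0.003]
ft_force: [0.4, 0.1, 0.3]
width: 62.1
```

Run:
```python
from h import *
im,P,o=shot("wrist","w6"); print(o["t"],o["ee_pos"],o["width"],o["ft_force"])
print(proj(im,[469.6,79,63],P),proj(im,[469.6,79,8],P))
```

```text
10.225 [470.5920811   78.58893894 178.0065258 ] 62.08495722430814 [0.41915229 0.14570014 0.30226744]
(np.float64(275.31440588639), np.float64(204.46739108178386)) (np.float64(275.34184172413035), np.float64(192.3654695174257))
```

View pics/w6.png

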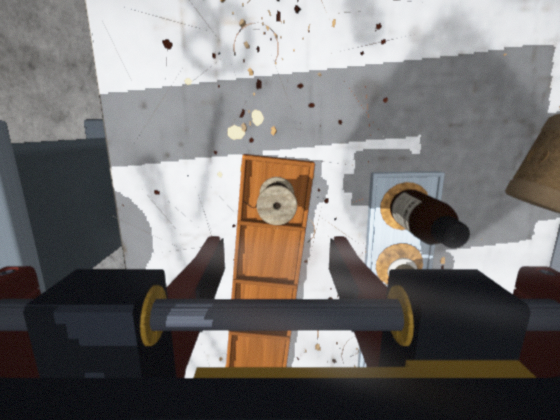

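The wide spool is upright in the leftmost cell, its top at (277,204) against an expected (275,204). Next is the small bottle.

Emit:
move_arm(increments=[75,-15,15,0,0,75,-45,42,5,0,75,-85,78,8,0,75,-125,115,8,0,75,-150,138,8,0,75,-163,149.5,8,0,75,-163,149.5,8,0,75,-163,149.5,8,0])

```text
t: 11.28
ee_pos: [618.2, -84.1, 169.0]
orientation: [-2.223, -2.22, 0.0]
ft_force: [-0.8, 0.8, -0.1]
width: 62.2
```

Run:
```python
from h import *
im,P,o=shot("wrist","w7"); print(o["t"],o["ee_pos"],o["width"],o["ft_force"])
print(proj(im,[620,-84.3,96],P),proj(im,[620,-84.3,11],P))
```

```text
11.275 [618.21083613 -84.0771155  168.97320258] 62.23707067115237 [-0.84109132  0.75583672 -0.11278347]
(np.float64(278.9207602363304), np.float64(217.98295058985275)) (np.float64(278.3091843906201), np.float64(195.25982868579175))
```

View pics/w7.png

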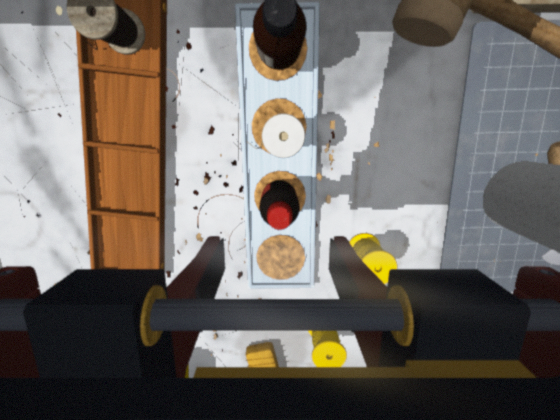

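Emit:
move_arm(increments=[75,0,1,35,0,75,1,1,75,0,75,1,1.5,110,0,75,1,1.5,130,0,75,1,1.5,140,0,75,1,1.5,140,0,160,1,1.5,140,0,255,1,1.5,140,0,255,1,1.5,140,0,255,1,1.5,140,0,255,1,1.5,140,0])

```text
t: 12.7
ee_pos: [620.3, -83.0, 30.0]
orientation: [2.222, 2.219, 0.001]
ft_force: [-1.0, 0.1, 5.7]
width: 37.3
```

Emit:
move_arm(increments=[255,0,0,-5,0,255,0,0,-15,0,255,0,0,-35,0,255,0,0,-65,0,255,0,0,-100,0,255,0,0,-130,0,255,0,0,-140,0,255,0,0,-140,0])

```text
t: 13.7
ee_pos: [620.4, -83.0, 170.8]
orientation: [2.221, 2.219, 0.002]
ft_force: [-0.1, 0.2, -1.7]
width: 38.1
```

Run:
```python
from h import *
im,P,o=shot("wrist","w8"); print(o["t"],o["ee_pos"],o["width"],o["ft_force"])
f=im["frame"].astype(int); m=((f[...,0]>110)&(f[...,1]<50)).astype(np.uint8); n,l,s,c=cv2.connectedComponentsWithStats(m)
for i in range(1,n):
    if s[i,4]>60: print(s[i],c[i], onz(im,*c[i],o["ee_pos"][2]-19+85,P)-o["ee_pos"])
```

```text
13.7 [620.37640695 -82.98686345 170.84586084] 38.06177779813377 [-0.09925934  0.16343133 -1.71209944]
[252 331  39  19 436] [270.19495413 339.40825688] [-2.84092058 -5.6880408  66.        ]
```

View pics/w8.png

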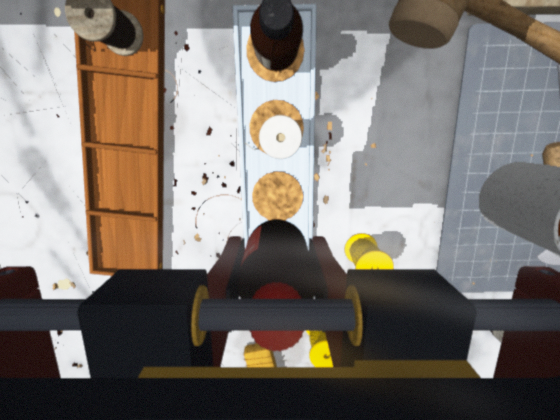

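The small bottle is held centred, with its bare mat at (277,196). I carry it to the second cell from the left.

Emit:
move_arm(increments=[255,8,-15,0,0,255,24,-42,0,0,255,45,-80,0,0,255,65,-117,0,0,255,80,-145,0,0,255,87,-156,0,0,255,88.5,-158.7,10,0,255,88.5,-158.7,30,0,255,88.5,-158.7,60,0,255,88.5,-158.7,90,0,255,88.5,-158.7,110,0,255,88.5,-158.7,110,0])

```text
t: 15.25
ee_pos: [460.8, 5.4, 57.6]
orientation: [-2.222, -2.219, 0.003]
ft_force: [0.3, 0.4, -0.8]
width: 37.9
```

Run:
```python
from h import *
im,P,o=shot("wrist","w9"); print(o["t"],o["ee_pos"],o["width"],o["ft_force"])
```

```text
15.25 [460.82976763   5.37340733  57.59343137] 37.88425401931648 [ 0.26010258  0.41862126 -0.81622703]
```

View pics/w9.png

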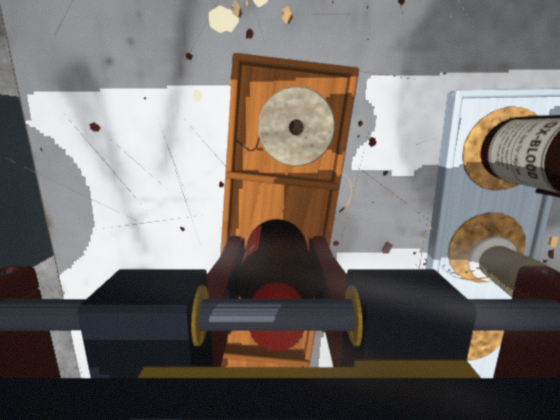

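Emit:
move_arm(increments=[255,1,0.5,12,0,255,1,0.5,22,0,255,1,0.5,27,0,255,1,0.5,29.5,0,255,1,0.5,31,0,255,1,0.5,31.5,0,255,1,0.5,31.5,0])

```text
t: 16.18
ee_pos: [462.0, 6.4, 27.2]
orientation: [-2.223, -2.22, 0.001]
ft_force: [-0.2, 0.1, -1.3]
width: 37.6
```

Emit:
move_arm(increments=[255,0,0,0.7,0,255,0,0,1.2,0,255,0,0,1.5,0])

```text
t: 16.55
ee_pos: [462.1, 6.4, 26.9]
orientation: [2.223, 2.22, -0.001]
ft_force: [-5.6, -0.2, 20.6]
width: 37.5
```

Emit:
move_arm(increments=[120,0,0,-0.5,0,75,0,0,-0.5,0,75,0,0,-0.5,0,75,0,0,-0.5,0,75,0,0,-20,0,75,0,0,-60,0,75,0,0,-110,0,75,0,0,-140,0,75,0,0,-150,0,75,0,0,-150,0])

```text
t: 17.8
ee_pos: [462.1, 6.5, 176.8]
orientation: [2.223, 2.219, -0.0]
ft_force: [0.0, 0.0, -0.5]
width: 62.2
```

Run:
```python
from h import *
im,P,o=shot("wrist","w10"); print(o["t"],o["ee_pos"],o["width"],o["ft_force"])
print(proj(im,[461.7,5.5,93],P),proj(im,[461.7,5.5,8],P),proj(im,[469.6,79,63],P))
```

```text
17.8 [462.14453359   6.45512604 176.75936393] 62.19993012322061 [ 0.0201449   0.03018705 -0.46335064]
(np.float64(276.1877334462861), np.float64(215.0786569195335)) (np.float64(276.2172021854868), np.float64(193.74809130712282)) (np.float64(284.8770638608259), np.float64(127.02085790464339))
```

View pics/w10.png

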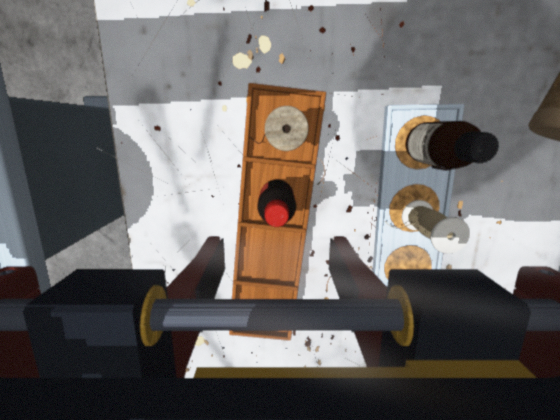

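The small bottle stands upright in cell 2, cap at (276,213). Next is the tall spool.

Emit:
move_arm(increments=[75,-2,15,0,0,75,-6,42,5,0,75,-12,85,7,0,75,-18,125,7,0,75,-23,150,7,0,75,-25,161.5,7,0,75,-25,161.5,7,0,75,-25,161.5,7,0])

```text
t: 18.85
ee_pos: [622.0, -18.6, 168.3]
orientation: [-2.222, -2.219, 0.004]
ft_force: [-1.2, 0.9, 0.2]
width: 62.0
```

Run:
```python
from h import *
im,P,o=shot("wrist","w11"); print(o["t"],o["ee_pos"],o["width"],o["ft_force"])
print(proj(im,[623.5,-18.5,81],P))
f=im["frame"][0:300,200:400,::-1]; cv2.imwrite("pics/w11c.png",cv2.resize(f,None,fx=2,fy=2))
```

```text
18.85 [621.98638604 -18.63328809 168.27857657] 62.001682005701866 [-1.20476275  0.90693504  0.20226684]
(np.float64(278.73694710723464), np.float64(212.7471829433085))
```

View pics/w11c.png

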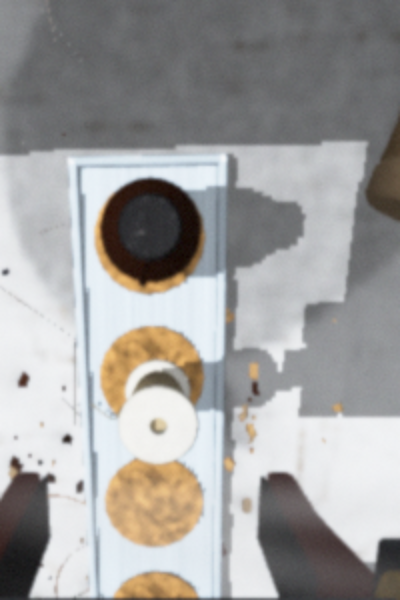

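Emit:
move_arm(increments=[75,0,1,35,0,75,0,1,75,0,75,0,1.5,110,0,75,0,1.5,130,0,75,0,1.5,139,0,75,0,1.5,139,0,160,0,1.5,139,0,255,0,1.5,139,0,255,0,1.5,139,0,255,0,1.5,139,0,255,0,1.5,139,0])

```text
t: 20.27
ee_pos: [623.6, -18.7, 30.2]
orientation: [-2.222, -2.219, 0.002]
ft_force: [-1.0, 0.2, 5.9]
width: 34.9
```

Emit:
move_arm(increments=[255,0,0,-5,0,255,0,0,-15,0,255,0,0,-35,0,255,0,0,-65,0,255,0,0,-100,0,255,0,0,-130,0,255,0,0,-140,0,255,0,0,-140,0])

```text
t: 21.28
ee_pos: [624.1, -18.6, 171.0]
orientation: [2.223, 2.22, -0.001]
ft_force: [-0.2, 0.5, -0.2]
width: 35.2
```

Run:
```python
from h import *
im,P,o=shot("wrist","w12"); print(o["t"],o["ee_pos"],o["width"],o["ft_force"])
```

```text
21.275 [624.08494855 -18.60597921 171.03589349] 35.17845343414678 [-0.21113501  0.49574045 -0.15102412]
```

View pics/w12.png

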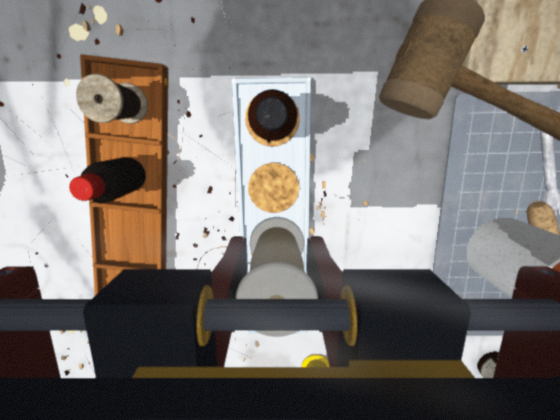

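The tall spool is held and its mat is bare at (273,187). I carry it to the third cell.

Emit:
move_arm(increments=[255,-4,-15,0,0,255,-12,-42,0,0,255,-24,-82,0,0,255,-36,-122,0,0,255,-44,-152,0,0,255,-48,-166,0,0,255,-49.5,-170.4,10,0,255,-49.5,-170.4,30,0,255,-49.5,-170.4,60,0,255,-49.5,-170.4,90,0,255,-49.5,-170.4,110,0,255,-49.5,-170.4,110,0])

```text
t: 22.82
ee_pos: [452.1, -67.5, 58.4]
orientation: [-2.22, -2.218, 0.006]
ft_force: [-0.3, 0.3, -0.6]
width: 35.2
```

Run:
```python
from h import *
im,P,o=shot("wrist","w13"); print(o["t"],o["ee_pos"],o["width"],o["ft_force"])
```

```text
22.825 [452.12271977 -67.52446901  58.3843215 ] 35.19447229913196 [-0.32321741  0.29031264 -0.58310622]
```

View pics/w13.png

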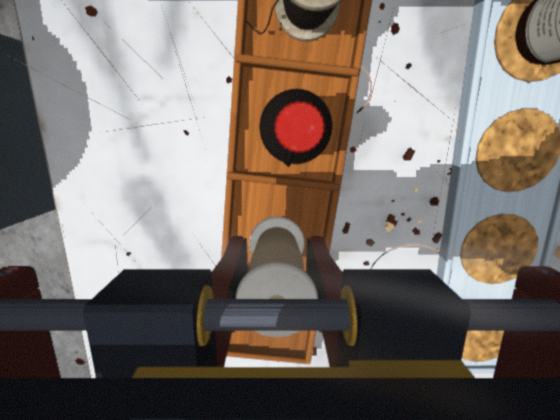

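Emit:
move_arm(increments=[255,0,1.5,12,0,255,0,1.5,22,0,255,0,1.5,27,0,255,0,1.5,30,0,255,0,1.5,31.5,0,255,0,1.5,32,0,255,0,1.5,32,0])

```text
t: 23.75
ee_pos: [454.3, -67.7, 27.5]
orientation: [-2.221, -2.219, 0.004]
ft_force: [0.1, 0.3, -0.4]
width: 35.4
```

Emit:
move_arm(increments=[255,0,0,0.7,0,255,0,0,1.2,0,255,0,0,1.5,0])

```text
t: 24.12
ee_pos: [454.4, -67.8, 27.1]
orientation: [-2.221, -2.219, 0.003]
ft_force: [-3.6, 0.7, 20.8]
width: 35.0
```

Emit:
move_arm(increments=[120,0,0,-0.5,0,75,0,0,-0.5,0,75,0,0,-0.5,0,75,0,0,-0.5,0,75,0,0,-20,0,75,0,0,-60,0,75,0,0,-110,0,75,0,0,-140,0,75,0,0,-150,0,75,0,0,-150,0])

```text
t: 25.38
ee_pos: [454.8, -67.7, 176.9]
orientation: [-2.221, -2.219, 0.003]
ft_force: [0.3, 0.9, 0.8]
width: 62.3
```

Run:
```python
from h import *
im,P,o=shot("wrist","w14"); print(o["t"],o["ee_pos"],o["width"],o["ft_force"])
print(proj(im,[453.7,-68,78],P))
# mid bottle from w11, w12 cap centres
T=lambda e,r:None
def PP(e,r):
    M=np.eye(4);M[:3,:3]=R.from_rotvec(r).as_matrix();M[:3,3]=e;return M@np.array(im["mount"])
a=PP([622,-18.6,168.3],[-2.222,-2.219,.004]);b=PP([624.1,-18.6,171],[2.223,2.22,-.001])
print(onz(im,275,112.5,109,a),onz(im,274,113,109,b))
```

```text
25.375 [454.80975497 -67.74903724 176.90351117] 62.29087844149822 [0.33534803 0.85261242 0.76235445]
(np.float64(275.7713210949937), np.float64(209.61204976905614))
[620.66257391  63.88252353 109.        ] [622.16018136  63.69201514 109.        ]
```

View pics/w14.png

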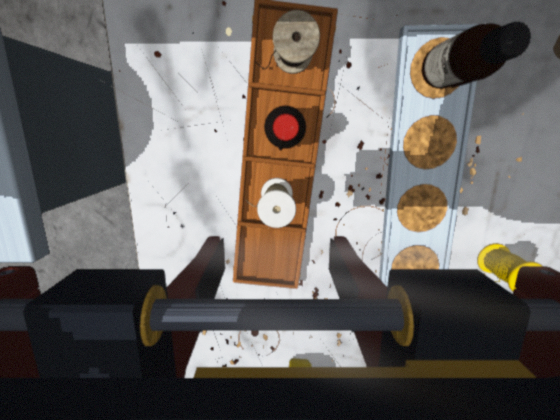

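The tall spool is standing in cell 3, top at (276,209) as expected. Last is the middle bottle.

Emit:
move_arm(increments=[75,12,15,0,0,75,33,42,5,0,75,66,84,7,0,75,98,125,7,0,75,120,153,7,0,75,130,166,7,0,75,130,167,7,0,75,130,167,7,0])

```text
t: 26.42
ee_pos: [620.3, 61.6, 167.9]
orientation: [-2.22, -2.217, 0.007]
ft_force: [0.0, -0.0, -0.4]
width: 61.8
```

Run:
```python
from h import *
im,P,o=shot("wrist","w15"); print(o["t"],o["ee_pos"],o["width"],o["ft_force"])
for z in (109,11): print(proj(im,[621,63,z],P))
f=im["frame"][120:300,180:400,::-1]; cv2.imwrite("pics/w15c.png",cv2.resize(f,None,fx=3,fy=3))
```

```text
26.425 [620.30354424  61.56778214 167.90419772] 61.755675453501524 [ 0.02375125 -0.02181319 -0.44315733]
(np.float64(278.083007908735), np.float64(221.27432101167))
(np.float64(278.1078453688154), np.float64(193.99083574852435))
```

View pics/w15c.png

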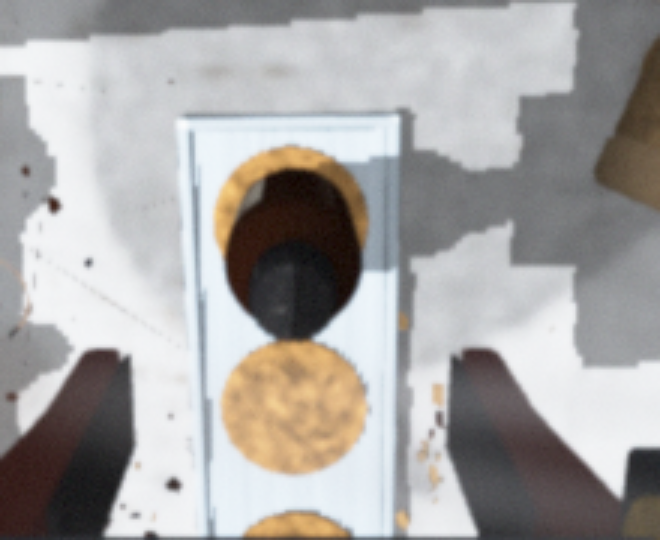

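Emit:
move_arm(increments=[75,2,0.5,30,0,75,3,0.5,70,0,75,3,0.5,105,0,75,3,0.5,124,0,75,3,0.5,133,0,75,3,0.5,133,0,160,3,0.5,133,0,255,3,0.5,133,0,255,3,0.5,133,0,255,3,0.5,133,0,255,3,0.5,133,0])

```text
t: 27.85
ee_pos: [620.7, 64.5, 36.1]
orientation: [-2.221, -2.218, 0.005]
ft_force: [-0.7, 0.0, 6.4]
width: 41.8
```

Emit:
move_arm(increments=[255,0,0,-5,0,255,0,0,-15,0,255,0,0,-35,0,255,0,0,-65,0,255,0,0,-100,0,255,0,0,-130,0,255,0,0,-140,0,255,0,0,-140,0])

```text
t: 28.85
ee_pos: [621.5, 64.5, 176.9]
orientation: [-2.222, -2.218, 0.003]
ft_force: [0.0, 0.3, -1.2]
width: 41.6
```

Run:
```python
from h import *
im,P,o=shot("wrist","w16"); print(o["t"],o["ee_pos"],o["width"],o["ft_force"])
```

```text
28.85 [621.5146303   64.49854374 176.90482213] 41.64567001862349 [ 0.01819791  0.28979749 -1.18550385]
```

View pics/w16.png

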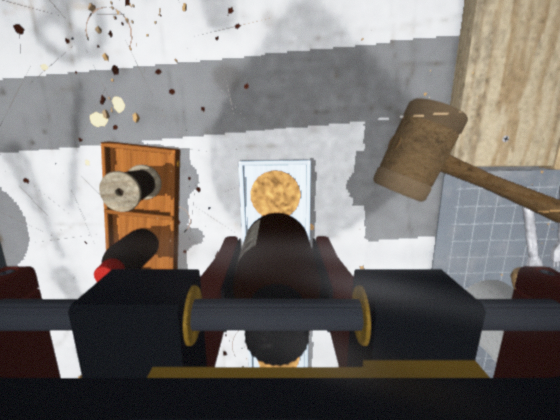

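The middle bottle is held. I carry it to the rightmost cell.

Emit:
move_arm(increments=[255,-15,-13,0,0,255,-45,-38,0,0,255,-80,-68,0,0,255,-118,-101,0,0,255,-154,-132,0,0,255,-182,-155,0,0,255,-199,-170,0,0,255,-206,-175,0,0,255,-206,-176,30,0,255,-206,-176,70,0,255,-206,-176,105,0,255,-206,-176,110,0])

```text
t: 30.4
ee_pos: [442.1, -140.5, 64.5]
orientation: [-2.218, -2.214, 0.009]
ft_force: [-0.2, -0.9, -1.3]
width: 41.4
```

Run:
```python
from h import *
im,P,o=shot("wrist","w17"); print(o["t"],o["ee_pos"],o["width"],o["ft_force"])
```

```text
30.4 [ 442.08018496 -140.46567436   64.49602134] 41.407323955834244 [-0.20729815 -0.88952841 -1.29623019]
```

View pics/w17.png

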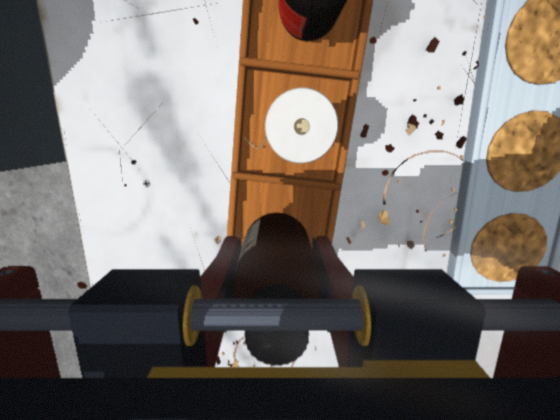

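Emit:
move_arm(increments=[255,-1,3,10,0,255,-1,3,20,0,255,-1,3,26,0,255,-1,3,29,0,255,-1,3,31,0,255,-1,3,32,0,255,-1,3,32,0])

```text
t: 31.32
ee_pos: [445.6, -141.7, 33.3]
orientation: [-2.219, -2.215, 0.008]
ft_force: [0.1, -1.0, -1.1]
width: 41.5
```

Emit:
move_arm(increments=[255,0,0,0.7,0,255,0,0,1.2,0,255,0,0,1.5,0])

```text
t: 31.7
ee_pos: [445.7, -141.8, 33.0]
orientation: [-2.219, -2.216, 0.007]
ft_force: [-5.8, 0.7, 22.1]
width: 41.6
```

Emit:
move_arm(increments=[120,0,0,-0.5,0,75,0,0,-0.5,0,75,0,0,-0.5,0,75,0,0,-0.5,0,75,0,0,-20,0,75,0,0,-60,0,75,0,0,-110,0,75,0,0,-150,0,75,0,0,-180,0,75,0,0,-190,0])

```text
t: 32.95
ee_pos: [447.9, -142.2, 224.6]
orientation: [-2.221, -2.218, 0.005]
ft_force: [-0.1, -0.1, -0.2]
width: 62.2
```

Run:
```python
from h import *
im,P,o=shot("wrist","w18"); print(o["t"],o["ee_pos"],o["width"],o["ft_force"])
print(proj(im,[445.8,-141.6,106],P))
shot("scene","s18"); f=cv2.imread("pics/s18.png")[80:280,200:420]; cv2.imwrite("pics/s18c.png",cv2.resize(f,None,fx=3,fy=3))
```

```text
32.95 [ 447.90988409 -142.1873902   224.56042166] 62.21606216645029 [-0.13970507 -0.13902181 -0.17289106]
(np.float64(275.07756642052664), np.float64(203.39926579354912))
```

View pics/w18.png

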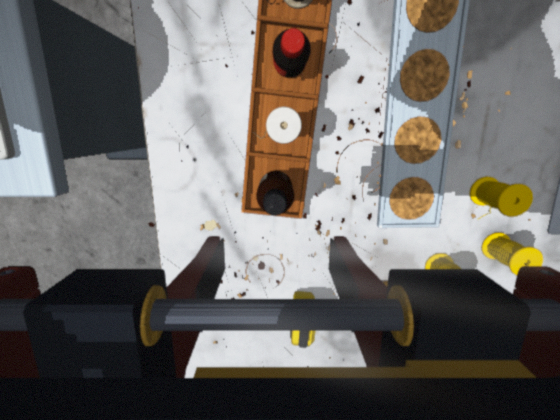

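View pics/s18c.png

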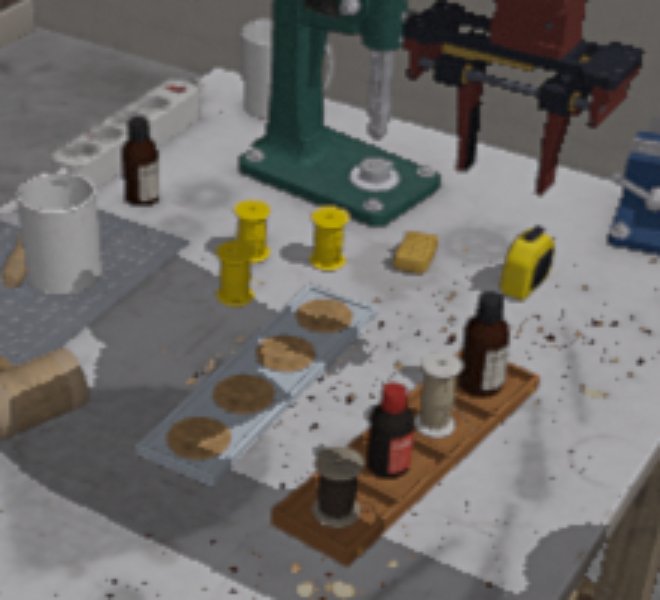

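All four are upright in the rack, with the wide spool, small red-capped bottle, tall spool and middle bottle from left to right. The mats are bare and the bystanders have not moved. A short still moment, then I hand in.

Emit:
move_arm(increments=[75,0,0,0,0,75,0,0,0,0,75,0,0,0,0,75,0,0,0,0])

```text
t: 33.55
ee_pos: [447.3, -142.0, 222.9]
orientation: [-2.219, -2.216, 0.007]
ft_force: [0.6, 0.3, 0.8]
width: 62.0
```

Run:
```python
from h import *
P1=cv2.imread("pics/top0.png"); im,P,o=shot("top","top19")
a=P1[120:300,120:460]; b=im["frame"][120:300,120:460,::-1]
cv2.imwrite("pics/cmp.png",cv2.resize(np.vstack([a[:, :],b]),None,fx=1.6,fy=1.6))
y=.107
for n,pt,z in [("mid",None,0)]: pass
print(o["t"],o["ft_force"],o["qvel"].round(3))
```

```text
33.55 [0.58657275 0.28801408 0.76156178] [-0.    -0.004 -0.003  0.    -0.     0.   ]
```

View pics/cmp.png

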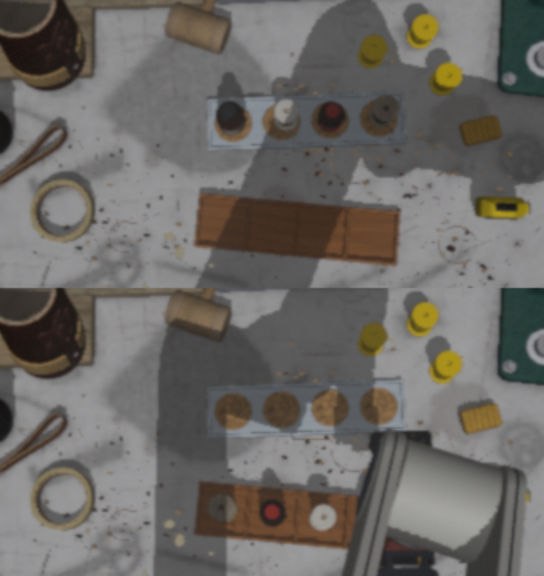

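The top view agrees: three things are seen in their cells and the fourth is hidden by the arm, but the wrist and scene views showed it standing. The tape ring and wax block are unmoved.

```bash
python3 -c "
from workcell import ctrl
print(ctrl.close_job())"
```

```text
the job is handed in; nothing more can be done
None
```

All four things are standing upright and released in the rack in reverse order, and the job is handed in at about 34 s; no verdict is reported. From the left the tray held the middle bottle, tall spool, small bottle and wide spool. The rack now holds, from the left, the wide spool, small bottle, tall spool and middle bottle.

- **Placing:** I lowered each one until the wrist felt the cell floor (15–22 N) before letting go. After release, the wrist pictures showed each top within a few pixels of where a centred, upright thing should be.
- **Nothing else moved:** The final pictures show the tape ring, wax block and tape measure where they were. The arm hid the tape measure and the rightmost cell in the last top view, so I checked both in the scene and wrist views instead.
- **Where the measurements disagreed:** Heights from the two wrist views taken 100 mm apart were poor for some picks. The wide spool's top came out at 36 mm instead of about 66 mm, because it was cut off in the second view. I took positions from the better views and confirmed each from directly above before gripping. The middle bottle's sideways position varied by about 5 mm between views; I gripped it at a middle value.

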